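# Close a meter's split housing on its dowels and hold it shut

### The arm

A 6-joint arm with a two-finger parallel gripper is mounted at the origin on the work surface. World frame = base frame: x ahead of the robot, y to its left, z up, the work surface at z = 0. Lengths are in m, angles in rad, forces in N, time in s.
With the tool pointing down it reaches from about 0.15 to 0.775 m from the base axis. Payload 6.1 kg.
Tool frame: the origin (TCP) lies midway between the tips of the shut fingers; the grasp point (between the pads) lies 19 mm behind it (ctrl.hold_point_z is the distance from the TCP to the grasp point, in m); z points along the fingers, y is the line along which they close (so a half turn about z gives the same grasp; the last joint's range is limited). The gripper opens to 85 mm and grips with 20 to 120 N. Pads are 22 mm wide; open, the fingers measure 114 mm over their backs; the gripper's body (76 mm by 85 mm) begins 54 mm behind the grasp point. The pads swing forward as they close: fully open they stand 13 mm farther back than shut.
Start: joints at [-1.219, 0.126, -0.04, 1.405, 0, 1.571], TCP at [0.181, -0.493, 0.231] pointing down, gripper open.
Joint ranges: [-2.72, 2.72], [-0.95, 1.95], [-1.27, 1.35], [-1.78, 2.02], [-1.46, 1.47], [-3.14, 3.14]. Speed limits (rad/s): [2.39, 2.39, 3.01, 3.14, 3.14, 3.14].

### API

Orientations are given as a unit quaternion [w, x, y, z].
In Python, from rig import ctrl gives the robot as it stands.
- The arm moves only by the tool send_rows, never from a script. Its argument "plan" is text: rows parted by semicolons, each of 4 numbers parted by spaces: the shift along the tool's x, y, z normalised to -1 to 1, where 1 is 200 mm, then the turn about the tool's z normalised to -1 to 1, where 1 is 90 degrees. A call has 1 to 10 rows; each row is the pose to reach, as a shift and turn from the pose commanded when the call began, along the tool's axes at that moment; what a row does not reach only later rows make up. A row lasts 1/10 s, in which the tool goes at most 50 mm and 8.59 degrees, less where a joint would pass 70% of its speed; a pose out of reach is approached as far as the arm can. A call with a number of a shift or a turn outside -1 to 1 is refused whole. A call with a gripper value outside its range is refused whole. "hand" is the opening, from -1 (shut) to 1 (fully open), set as the call begins (left out, the last holds). The fingers move at their own pace and stop on an object; the grip force is fixed at half the most. Time passes only in rows, so rows that repeat a pose let the fingers close. It gives the time, the measured TCP pose, the force, the opening and the grip force at its end, in the units of the state.
- ctrl.sense(): the state, without advancing time (a new reading comes with each control period).
- ctrl.read_camera(name): name is "scene" or "side" or "wrist"; returns the picture (480x640x3 uint8, blue, green, red); there is no depth.
- ctrl.get_calibration(name): a dict with "mtx" (3x3 intrinsics, pixels), "R" (3x3) and "t" (3): a world point X has camera coordinates R X + t; the wrist camera has in their place "hand_eye" (4x4, takes a point from camera to tool coordinates, whose origin is the TCP and whose axes are the flange's). Camera axes: x right, y down, z forward; pixel columns grow to the right and rows downward; lengths in m; the calibration is good to about 2 mm. The wrist camera is an equidistant fisheye: a pixel r from the principal point sees the ray r / f radians off the axis. A picture is of the moment at which its call begins: read the wrist's pose just before it. get_calibration takes no time and is no camera call.
- ctrl.job_done(): hands the job in; it is judged then, once.
Trained networks look in the newest picture that a camera, given by its name, has taken for a name from the list of things; names that differ only in an ending like _2 or _b are one class to them, and where a whole thing is asked for, a point or a joint stands for the part that bears it (a point fixed in the world has none). Each returns a list of dicts, best first, with "confidence" (0 to 1); they miss things now and then, are a little off and sometimes report something else, mostly with a low value. They report only what shows in the picture. A call takes as long as a camera call. They do not tell look-alikes from the thing itself.
- ctrl.recognise(camera, name): "pixel" ([row, column] in pixels, amid what is visible of it).
- ctrl.outline_of(camera, name): "region" (480x640 bool, what is visible of it) and "pixel" ([row, column] in pixels, amid what is visible of it).
- ctrl.spot_point(camera, name): "pixel" ([row, column] in pixels: a listed point, or the origin of a listed thing).
The state is a dict: "t": time; "joint_positions": joint angles; "joint_vel": joint speeds; "joint_efforts": joint torques, N m; "ee_pos": TCP position; "tool_rot": TCP orientation; "wrist_force": force on the tool from outside, world axes, zero at the start; "ft_torque": the same for the moment, N m; "finger_gap": opening from 0.0 (shut) to 1.0 (fully open); "finger_force": force on a finger pad.
Only numpy, scipy, OpenCV 4.12 (cv2) and the standard library are available. Lean on these libraries where they do the work, as an engineer would, in place of code of your own. Each camera call takes 0.05 s, during which the arm holds its last target. There are 200 camera calls.

### The job

Pick up the loose back half of the meter housing (the long one with the nose at one end), turn it so its nose lies over the nose of the front half in the holder, and fit its two holes over the two dowels. Then press it fully shut against the sprung circuit board and finish still gripping it and holding the two halves pressed together; do not let go. Leave the shorter back cover and the other things on the bench where they are.

Things in the scene. Friction and masses are not known exactly. Their poses are not given: they have to be found in the camera images.
- front_half: Front half of the split housing, grey plastic, open side up, fixed in an immovable aluminium holder. Origin: centre of the holder's underside, on the bench; x along the length to the nose, z up. Shell 120 x 64 mm plus a nose 12 long, 30 wide on the +x end. Holder foot 150 x 76 x 12 mm; two low jaws, 85 mm over their outsides, 33 mm high.
- parting_face (a point): Centre of the front half's flat rim, 45 mm above the bench; axes as the front half's. The back half's origin lies here when shut.
- thick_dowel (a point): Tip centre of the 12 mm steel dowel, 46 mm from the centre on the long centre line, at the nose end. It stands 14 mm above the rim (59 mm above the bench); its top 5 mm is a cone narrowing by 3 mm all round.
- thin_dowel (a point): Tip centre of the 8 mm steel dowel, 46 mm from the centre on the long centre line, at the plain end; same height and cone as the thick one.
- board (a joint): Green circuit board, 60 x 46 mm, on springs in the middle of the front half. 0 m: risen, its top 5 mm above the rim; 0.005 m: pressed level with the rim. It pushes back with 4 N at first touch and 10 N level with the rim, so a back half let go rises 5 mm again.
- back_half: Back half, grey plastic, loose, about 0.15 kg, flat on the bench, joint face down, left or right of the holder. Origin: centre of its underside; x along the length to the nose, z up. Flange 120 x 64 x 10 mm plus a nose 12 long, 30 wide on the +x end. On top, centred, a battery bulge to grip: 56 long (x), 32 wide (y), from 10 to 36 mm above the underside.
- thick_hole (a point): Centre, at the underside, of the back half's 14 mm through hole, at x = +46 mm (nose end), for the 12 mm dowel.
- thin_hole (a point): Centre, at the underside, of the back half's 10 mm through hole, at x = -46 mm (plain end), for the 8 mm dowel.
- other_back: Back cover of another, shorter meter: same grey plastic and bulge, but 98 x 64 mm, no nose, two equal 8 mm holes. Not wanted, leave it. Lies on the other side of the holder from the back half. Origin: centre of its underside, x along its length.
- screwdriver: Bystander: orange-handled screwdriver 170 mm long lying on the bench beyond the holder. Origin under it, x along it to the tip.
- spool: Bystander: solder spool, 60 mm across, 42 mm high, standing flat, beyond the parts on the right. Origin: centre of its underside.
- jar: Bystander: white jar with black lid, 52 mm across, 70 mm high, beyond the parts on the left. Origin: centre of its underside.
Mind the look-alikes: they are no part of the job. Leave any blue or green look-alike of the back_half alone.

How it is judged:
On the way, in this order (a step that is already met when the one before it is completed fails the run):
1. the back half is lifted clear of the bench in the gripper (height (world z) of back_half above 0.05 m and contact force between the fingers and back_half above 1 N), for 0.2 s.
2. the back half, in the gripper, has both holes on their dowels (horizontal distance between thick_hole and thick_dowel below 0.004 m and horizontal distance between thin_hole and thin_dowel below 0.004 m and z of back_half in the frame of parting_face below 0.009 m and contact force between the fingers and back_half above 1 N), for 0.1 s.
At the end, for the whole second after the job is handed in: The back half is on both dowels, nose over nose (each hole within 4 mm of its dowel), shut to within 2.2 mm of the rim and level within 0.04 rad, at rest, pressed on the front half with more than 6 N, and the fingers are still on it with more than 3 N (horizontal distance between thick_hole and thick_dowel below 0.004 m and horizontal distance between thin_hole and thin_dowel below 0.004 m and z of back_half in the frame of parting_face between -0.0025 and 0.0022 m and angle between the z axis of back_half and the z axis of front_half, either way round below 0.04 rad and contact force between the fingers and back_half above 3 N and contact force between back_half and front_half above 6 N and linear speed of back_half below 0.02 m/s); the arm keeps its last pose, push and grip.
It fails at once if other back moved by more than 30 mm (distance of other_back from where it was at the start of the episode above 0.03 m).
It fails at once if screwdriver moved by more than 30 mm (distance of screwdriver from where it was at the start of the episode above 0.03 m).
It fails at once if spool moved by more than 30 mm (distance of spool from where it was at the start of the episode above 0.03 m).
It fails at once if jar moved by more than 30 mm (distance of jar from where it was at the start of the episode above 0.03 m).
It also fails if it takes over 42 s, if anything falls off the work surface, if the arm or the gripper's body presses on something with over 40 N, if the wrist force passes 120 N, or if a joint passes its speed limit or range.

## Working session

There is one attempt and no reset: what is moved stays moved. The work goes in short steps, Python scripts to look and compute and a tool call to move; the robot and the scene stay as the last step left them, time stands still between calls to the robot, and variables do not carry over. Pictures are saved under pics/ and viewed, at most 10 in all, crops included, and the job is handed in when it is done.

Besides the shell and the picture viewer there is one more tool, called as name(argument=value, ...) on one line, values as JSON. send_rows: Moves the arm, as the interface text tells. Scaled input: -1 to 1 covers 200 mm each way for a shift and 90 degrees each way for a turn. Its arguments: {"type":"object","properties":{"plan":{"type":"string"},"hand":{"type":"number"}},"required":["plan"]}

```bash
ls; mkdir -p pics
python3 - <<'E'
from rig import ctrl
import cv2,numpy as np
a=ctrl.read_camera("scene");b=ctrl.read_camera("side")
cv2.imwrite("pics/a.png",a);cv2.imwrite("pics/b.png",b)
for c in("scene","side"):
  for n in("back_half","other_back","front_half","thick_dowel","thin_dowel","thick_hole","thin_hole","parting_face"):
    print(c,n,[(np.round(d["pixel"]).tolist(),round(d["confidence"],2)) for d in ctrl.spot_point(c,n)][:4])
s=ctrl.sense();print(s)
print(ctrl.hold_point_z,ctrl.get_calibration("wrist"))
E
```

```text
pics
scene back_half [([188.0, 367.0], 0.72), ([209.0, 414.0], 0.58), ([241.0, 358.0], 0.56)]
scene other_back [([327.0, 166.0], 0.87)]
scene front_half [([280.0, 275.0], 0.82), ([257.0, 362.0], 0.39)]
scene thick_dowel [([261.0, 293.0], 0.72)]
scene thin_dowel [([251.0, 257.0], 0.93), ([261.0, 274.0], 0.51)]
scene thick_hole [([215.0, 405.0], 0.82), ([187.0, 381.0], 0.74)]
scene thin_hole [([240.0, 353.0], 0.92), ([197.0, 419.0], 0.85), ([187.0, 355.0], 0.59)]
scene parting_face [([262.0, 273.0], 0.59), ([260.0, 361.0], 0.51)]
side back_half [([339.0, 216.0], 0.88)]
side other_back [([212.0, 404.0], 0.65), ([202.0, 294.0], 0.16)]
side front_half [([243.0, 348.0], 0.79)]
side thick_dowel [([226.0, 331.0], 0.85)]
side thin_dowel [([236.0, 364.0], 0.59)]
side thick_hole [([265.0, 280.0], 0.91), ([324.0, 228.0], 0.67)]
side thin_hole [([289.0, 288.0], 0.95), ([350.0, 207.0], 0.58)]
side parting_face [([231.0, 351.0], 0.56)]
{'t': 0.9, 'joint_positions': array([-1.21900268e+00,  1.25767582e-01, -3.96162725e-02,  1.40539044e+00,
        2.46215679e-06,  1.57081654e+00]), 'joint_vel': arra
[... 370 characters left out ...]
rist_force': array([-0.82964377,  0.05117428, -0.52403617]), 'ft_torque': array([-0.02202685,  0.01392321,  0.00618836]), 'finger_force': 0.0, 'finger_gap': 0.9974183396906069}
0.0187 {'mtx': array([[371.64829954,   0.        , 320.89730627],
       [  0.        , 371.64829954, 239.30201144],
       [  0.        ,   0.        ,   1.        ]]), 'hand_eye': array([[-2.76148977e-04, -9.56494365e-01, -2.91750669e-01,
         7.40909789e-02],
       [ 9.99999848e-01, -1.24675938e-04, -5.37778038e-04,
         1.72489968e-04],
       [ 4.78007375e-04, -2.91750773e-01,  9.56494254e-01,
        -1.41629109e-01],
       [ 0.00000000e+00,  0.00000000e+00,  0.00000000e+00,
         1.00000000e+00]])}
```

View pics/a.png

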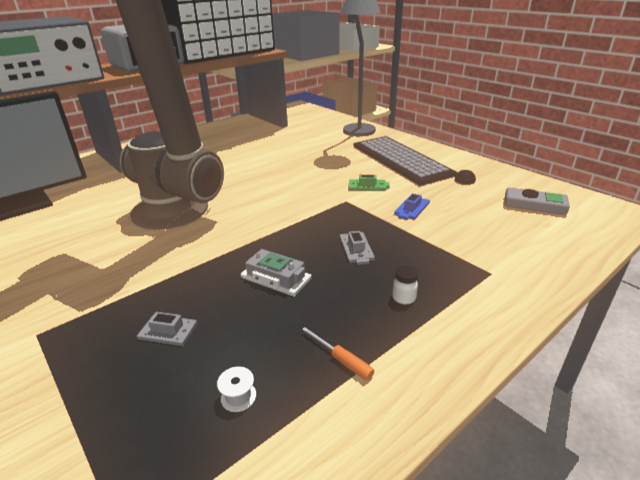

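View pics/b.png

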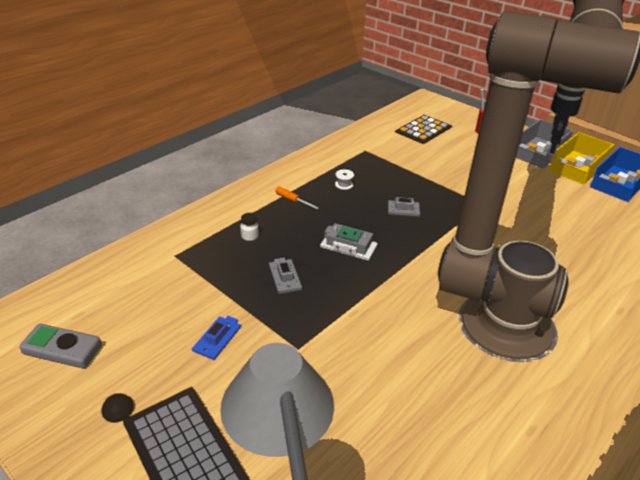

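The scene picture shows the grey back half at about (row 245, col 357), the holder at (270, 275) and the shorter cover at (327, 166). The side picture has the back half at (275, 285). The blue and green parts are look-alikes. Next I locate the points and plan a wrist view.

```bash
cat > h.py <<'E'
from rig import ctrl
import cv2,numpy as np
from scipy.spatial.transform import Rotation as Ro
def pose(s=None):
    s=s or ctrl.sense(); q=s["tool_rot"]
    return Ro.from_quat([q[1],q[2],q[3],q[0]]).as_matrix(),np.array(s["ee_pos"])
def ray(c,px,P=None):
    k=ctrl.get_calibration(c);K=k["mtx"]
    v=np.array([(px[1]-K[0,2])/K[0,0],(px[0]-K[1,2])/K[1,1]])
    if c!="wrist":
        R=np.array(k["R"]);return -R.T@np.array(k["t"]),R.T@np.r_[v,1]
    r=np.hypot(*v); d=np.r_[v/max(r,1e-9)*np.sin(r),np.cos(r)]
    H=np.array(k["hand_eye"]);R,p=P or pose()
    return R@H[:3,3]+p,R@H[:3,:3]@d
def at(c,px,z,P=None):
    o,d=ray(c,px,P);return o+d*(z-o[2])/d[2]
def proj(X,P):
    k=ctrl.get_calibration("wrist");K=k["mtx"];H=np.linalg.inv(np.array(k["hand_eye"]));R,p=P
    c=H[:3,:3]@(R.T@(np.array(X)-p))+H[:3,3]
    r=np.hypot(c[0],c[1]);th=np.arctan2(r,c[2])
    return [K[1,2]+K[1,1]*th*c[1]/r,K[0,2]+K[0,0]*th*c[0]/r]
Z={"back_half":0,"thick_hole":0.01,"thin_hole":0.01,"front_half":0,"thick_dowel":.059,"thin_dowel":.059,"parting_face":.045,"other_back":0,"jar":0,"spool":0,"screwdriver":0}
E
python3 - <<'E'
from h import *
for c,l in (("scene",[("thin_hole",240,353),("end_far",257,362),("thick_dowel",261,293),("thin_dowel",251,257),("front_half",280,275),("other_back",327,166)]),
 ("side",[("thick_hole",265,280),("thin_hole",289,288),("thick_dowel",226,331),("thin_dowel",236,364),("front_half",243,348),("other_back",212,404)])):
  for n,r,q in l: print(c,n,at(c,(r,q),Z.get(n,.01)).round(3))
E
```

```text
scene thin_hole [0.51  0.281 0.01 ]
scene end_far [0.58  0.243 0.01 ]
scene thick_dowel [0.536 0.068 0.059]
scene thin_dowel [0.448 0.03  0.059]
scene front_half [0.5   0.038 0.   ]
scene other_back [ 0.478 -0.22   0.   ]
side thick_hole [0.567 0.251 0.01 ]
side thin_hole [0.481 0.304 0.01 ]
side thick_dowel [0.544 0.066 0.059]
side thin_dowel [0.446 0.035 0.059]
side front_half [0.503 0.033 0.   ]
side other_back [ 0.479 -0.213  0.   ]
```

```bash
cat >> h.py <<'E'
def go(x,y,z,yaw):
    "remaining shift/turn in move units to the target tcp, tool x yaw in deg"
    R,p=pose();d=R.T@(np.array([x,y,z])-p)/.2
    a=np.degrees(np.arctan2(R[1,0],R[0,0]));t=-((yaw-a+180)%360-180)/90
    print("shift",d.round(4),"turn",round(t,4),"| now",p.round(4),"yaw",a.round(2),"tilt",np.degrees(np.arccos(-R[2,2])).round(2),"q6",ctrl.sense()["joint_positions"][5].round(2))
E
python3 -c "
from h import *
go(.5,.16,.28,150)"
```

```text
shift [ 2.6225 -2.5145 -0.2435] turn -1.4427 | now [ 0.1809 -0.4928  0.2313] yaw 20.16 tilt 0.0 q6 1.57
```

send_rows(plan="0.93 -0.93 -0.08 -0.48;0.93 -0.93 -0.08 -0.48;0.93 -0.93 -0.08 -0.48;0.93 -0.93 -0.08 -0.48;0.93 -0.93 -0.08 -0.48;0.93 -0.93 -0.08 -0.48;0.93 -0.93 -0.08 -0.48", hand=1)

```text
t: 1.6
ee_pos: [0.2921, -0.2525, 0.2479]
tool_rot: [0.001, 0.85, 0.527, 0.0]
wrist_force: [-0.4, -0.6, 0.4]
finger_gap: 1.004
finger_force: 0.0
```

```bash
python3 -c "
from h import *
go(.5,.16,.28,150)"
```

```text
shift [ 2.3095  0.0136 -0.161 ] turn -0.9601 | now [ 0.2921 -0.2525  0.2479] yaw 63.59 tilt 0.08 q6 1.32
```

send_rows(plan="1 0 -0.08 -0.5;1 0 -0.08 -0.5;1 0 -0.08 -0.5;1 0 -0.08 -0.5;1 0 -0.08 -0.5;1 0 -0.08 -0.5")

```text
t: 2.2
ee_pos: [0.382, -0.0746, 0.2631]
tool_rot: [-0.0, 0.582, 0.813, -0.0]
wrist_force: [-0.8, -0.6, 0.2]
finger_gap: 0.999
finger_force: 0.0
```

```bash
python3 -c "
from h import *
go(.5,.16,.28,150)"
```

```text
shift [ 0.9207  0.9359 -0.085 ] turn -0.4582 | now [ 0.382  -0.0746  0.2631] yaw 108.76 tilt 0.03 q6 1.05
```

send_rows(plan="0.92 0.94 -0.08 -0.46;0.92 0.94 -0.08 -0.46;0.92 0.94 -0.08 -0.46;0.92 0.94 -0.08 -0.46;0.92 0.94 -0.08 -0.46;0.92 0.94 -0.08 -0.46;0.92 0.94 -0.08 -0.46;0.92 0.94 -0.08 -0.46")

```text
t: 3.0
ee_pos: [0.5016, 0.1572, 0.2788]
tool_rot: [-0.0, 0.262, 0.965, -0.001]
wrist_force: [-0.7, -0.2, -0.4]
finger_gap: 1.001
finger_force: 0.0
```

Run:
```python
from h import *
P=pose();w=ctrl.read_camera("wrist");cv2.imwrite("pics/w.png",w)
for n in("back_half","thick_hole","thin_hole","front_half","parting_face","thick_dowel","thin_dowel"):
    print(n,[(np.round(d["pixel"],1).tolist(),round(d["confidence"],2),at("wrist",d["pixel"],Z[n],P).round(4)[:2].tolist()) for d in ctrl.spot_point("wrist",n)][:4])
go(.5,.16,.28,150)
```

```text
back_half [([49.4, 570.4], 0.89, [0.4884, 0.5413]), ([167.4, 420.1], 0.75, [0.5303, 0.2725])]
thick_hole [([206.6, 411.4], 0.79, [0.5634, 0.2408]), ([71.5, 550.1], 0.77, [0.5009, 0.4848]), ([275.9, 253.2], 0.2, [0.5432, 0.0372])]
thin_hole [([27.3, 586.0], 0.97, [0.4696, 0.5786]), ([129.2, 420.4], 0.84, [0.4901, 0.2916])]
front_half [([236.3, 235.5], 0.67, [0.4922, 0.043]), ([167.6, 418.9], 0.36, [0.5298, 0.2712])]
parting_face [([246.7, 227.3], 0.68, [0.4914, 0.0446])]
thick_dowel [([278.7, 255.9], 0.77, [0.5348, 0.0568])]
thin_dowel [([225.6, 195.3], 0.59, [0.4526, 0.033]), ([276.6, 255.5], 0.2, [0.5325, 0.0577])]
shift [ 0.0117  0.0058 -0.0018] turn -0.0034 | now [0.5014 0.1578 0.2796] yaw 149.7 tilt 0.03 q6 0.83
```

View pics/w.png

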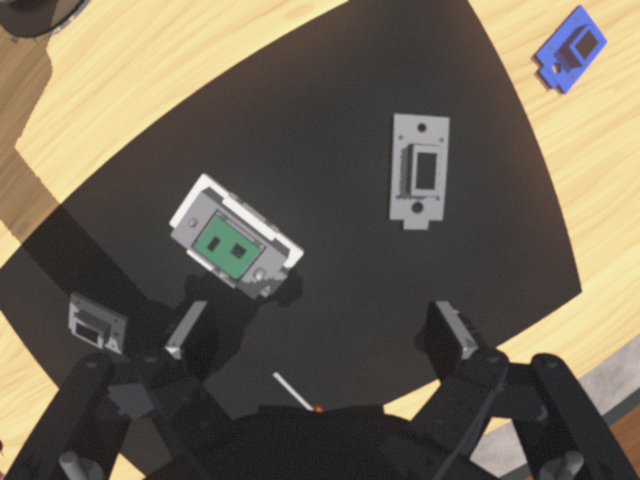

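The wrist picture shows the back half with its nose at (228, 416), thick hole near (207, 417) and thin hole at (128, 422). The holder's nose is at lower right (290, 265). Now a closer look over the back half.

```bash
python3 -c "
from h import *
go(.527,.268,.17,146)"
```

```text
shift [0.1678 0.5399 0.5484] turn 0.0411 | now [0.5014 0.1578 0.2796] yaw 149.7 tilt 0.03 q6 0.83
```

send_rows(plan="0.17 0.54 0.55 0.04;0.17 0.54 0.55 0.04;0.17 0.54 0.55 0.04;0.17 0.54 0.55 0.04;0.17 0.54 0.55 0.04;0.17 0.54 0.55 0.04")

```text
t: 4.0
ee_pos: [0.5268, 0.2684, 0.1706]
tool_rot: [0.001, 0.291, 0.957, 0.0]
wrist_force: [0.0, 0.3, 1.0]
finger_gap: 0.998
finger_force: 0.0
```

Run:
```python
from h import *
P=pose();w=ctrl.read_camera("wrist");cv2.imwrite("pics/w2.png",w)
for n in("back_half","thick_hole","thin_hole"):
    print(n,[(np.round(d["pixel"],1).tolist(),round(d["confidence"],2),at("wrist",d["pixel"],Z[n],P).round(4)[:2].tolist()) for d in ctrl.spot_point("wrist",n)][:3])
go(.527,.268,.17,146)
```

```text
back_half [([216.6, 324.3], 0.6, [0.5286, 0.2705]), ([26.5, 543.5], 0.6, [0.487, 0.5469])]
thick_hole [([59.0, 514.1], 0.9, [0.4989, 0.4902]), ([263.6, 327.5], 0.83, [0.563, 0.2508])]
thin_hole [([164.4, 323.2], 0.86, [0.4898, 0.2953]), ([0.0, 563.9], 0.8, [0.4731, 0.5812])]
shift [ 0.0005 -0.0017  0.0057] turn 0.0009 | now [0.5273 0.2682 0.1711] yaw 146.08 tilt 0.16 q6 1.06
```

View pics/w2.png

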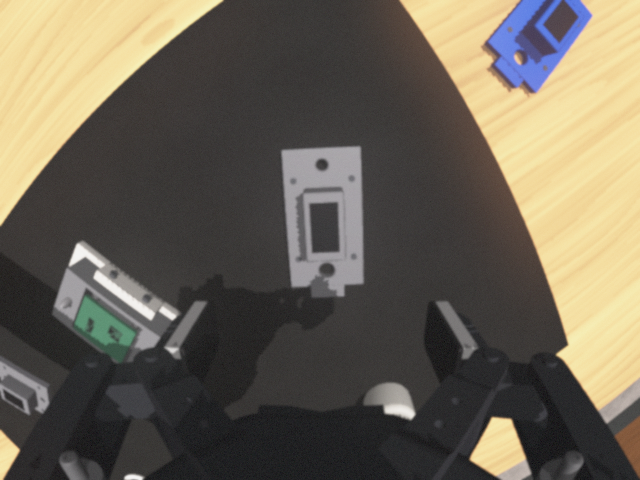

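The part is centred: thin hole at (164, 322) and thick hole at (270, 327), nose below it. The network's thick-hole row (263.6) is off because of the shadow, so I measure with my own pixels.

Run:
```python
from h import *
P=pose();w=cv2.cvtColor(cv2.imread("pics/w2.png"),6)
def c(r,q,n):
    s=w[r-n:r+n+1,q-n:q+n+1];m=(s<85).astype(np.uint8)
    k,l,st,ce=cv2.connectedComponentsWithStats(m)
    i=1+np.argmax(st[1:,4]);print(st[i],ce[i]);return [r-n+ce[i][1],q-n+ce[i][0]]
a=c(164,322,10);b=c(270,327,10)
A=at("wrist",a,.01,P);B=at("wrist",b,.01,P)
print(a,b,A,B,np.linalg.norm(A-B),(A+B)/2,np.degrees(np.arctan2(*(B-A)[1::-1])))
# bulge top
for r,q in((191,304),(190,344),(262,345),(262,305)):print(at("wrist",(r,q),.036,P))
```

```text
[ 5  6 10 10 82] [ 9.59756098 10.20731707]
[  3   4  14  11 126] [9.81746032 9.06349206]
[np.float64(164.20731707317074), np.float64(321.5975609756098)] [np.float64(269.06349206349205), np.float64(326.8174603174603)] [0.48961842 0.29433196 0.01      ] [0.56771824 0.24734642 0.01      ] 0.09114396341264014 [0.52866833 0.27083919 0.01      ] -31.031485973141763
[0.4969339  0.27331249 0.036     ]
[0.51310873 0.29874568 0.036     ]
[0.56198486 0.26799472 0.036     ]
[0.54419558 0.24163019 0.036     ]
```

```bash
python3 -c "
from h import *
go(.5288,.2706,.011,149)"
```

```text
shift [0.0014 0.0123 0.8007] turn -0.0324 | now [0.5273 0.2682 0.1711] yaw 146.08 tilt 0.16 q6 1.06
```

send_rows(plan="0.001 0.012 0.2 -0.032;0.001 0.012 0.4 -0.032;0.001 0.012 0.56 -0.032;0.001 0.012 0.68 -0.032;0.001 0.012 0.76 -0.032;0.001 0.012 0.8 -0.032;0.001 0.012 0.8 -0.032;0.001 0.012 0.8 -0.032")

```text
t: 5.0
ee_pos: [0.5285, 0.2711, 0.0105]
tool_rot: [0.001, 0.267, 0.964, 0.001]
wrist_force: [-0.1, 0.2, 0.7]
finger_gap: 0.998
finger_force: 0.0
```

send_rows(plan="0 0 0 0;0 0 0 0;0 0 0 0;0 0 0 0;0 0 0 0;0 0 0 0;0 0 0 0;0 0 0 0", hand=-1)

```text
t: 5.8
ee_pos: [0.5282, 0.2713, 0.0099]
tool_rot: [0.0, 0.267, 0.964, 0.0]
wrist_force: [-0.3, 0.3, 5.7]
finger_gap: 0.359
finger_force: 61.8
```

send_rows(plan="0 0 -0.3 0;0 0 -0.6 0;0 0 -0.9 0;0 0 -0.9 0;0 0 -0.9 0;0 0 -0.9 0")

```text
t: 6.4
ee_pos: [0.5278, 0.271, 0.1889]
tool_rot: [0.0, 0.267, 0.964, 0.0]
wrist_force: [0.0, 0.2, -0.9]
finger_gap: 0.361
finger_force: 61.1
```

```bash
python3 -c "
from h import *
s=ctrl.sense();print(s['wrist_force'],s['finger_force'],s['finger_gap'])
go(.45,.172,.2,200)"
```

```text
[ 0.03421519  0.16855366 -0.94969204] 61.139076948165894 0.36119647681115374
shift [ 0.0789 -0.6247 -0.0554] turn -0.5663 | now [0.5278 0.271  0.1889] yaw 149.04 tilt 0.01 q6 1.01
```

send_rows(plan="0.08 -0.62 -0.05 -0.57;0.08 -0.62 -0.05 -0.57;0.08 -0.62 -0.05 -0.57;0.08 -0.62 -0.05 -0.57;0.08 -0.62 -0.05 -0.57;0.08 -0.62 -0.05 -0.57;0.08 -0.62 -0.05 -0.57;0.08 -0.62 -0.05 -0.57")

```text
t: 7.2
ee_pos: [0.4495, 0.1726, 0.1976]
tool_rot: [-0.002, -0.175, 0.985, -0.0]
wrist_force: [0.6, -0.3, -1.0]
finger_gap: 0.361
finger_force: 61.1
```

Run:
```python
from h import *
P=pose();w=ctrl.read_camera("wrist");cv2.imwrite("pics/w3.png",w)
for n in("thick_hole","thin_hole","parting_face","thick_dowel","thin_dowel","board"):
    print(n,[(np.round(d["pixel"],1).tolist(),round(d["confidence"],2),at("wrist",d["pixel"],Z.get(n,.05),P).round(4)[:2].tolist()) for d in ctrl.spot_point("wrist",n)][:3])
go(.45,.172,.2,200)
```

```text
thick_hole [([340.4, 549.8], 0.92, [0.4978, 0.4864]), ([385.8, 111.1], 0.2, [0.7511, -0.0048])]
thin_hole [([200.9, 322.7], 0.84, [0.4385, 0.1703])]
parting_face [([214.6, 166.8], 0.8, [0.4879, 0.0453])]
thick_dowel [([273.4, 159.6], 0.56, [0.5365, 0.055])]
thin_dowel [([168.2, 156.3], 0.75, [0.4486, 0.0311])]Traceback (most recent call last):
  File "<stdin>", line 4, in <module>
ValueError: it knows: back_half, front_half, jar, other_back, parting_face, screwdriver, spool, thick_dowel, thick_hole, thin_dowel, thin_hole
```

View pics/w3.png

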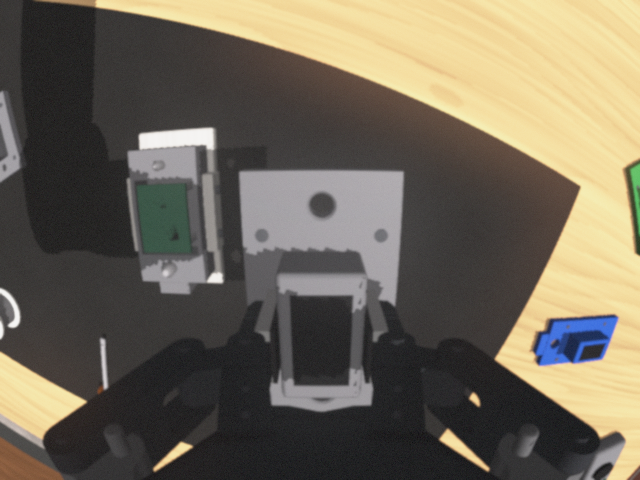

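The held part is level in the gripper, with its thin hole at (206, 322). The front half's dowels are near (164, 158) thin and (269, 168) thick. I zoom in on the dowels.

Run:
```python
import cv2,numpy as np
w=cv2.imread("pics/w3.png")
f=lambda r,q:cv2.convertScaleAbs(cv2.resize(w[r-20:r+20,q-20:q+20],(390,390),interpolation=cv2.INTER_CUBIC),alpha=1.3)
cv2.imwrite("pics/c.png",np.hstack([f(164,158),f(268,168)]))
```

```text
(no output)
```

View pics/c.png

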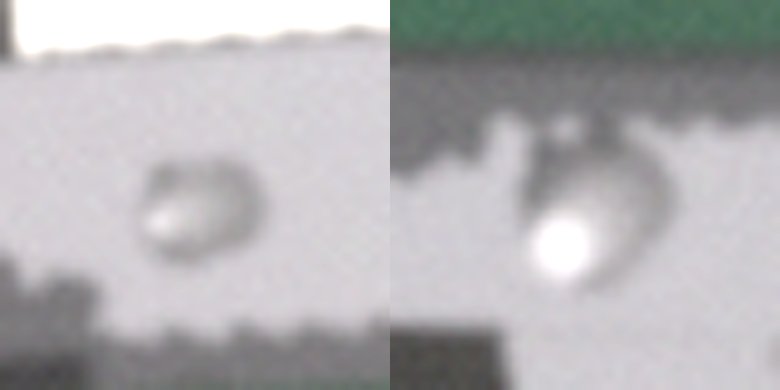

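Run:
```python
from h import *
P=pose()
T=at("wrist",(273.1,165.6),.059,P);t=at("wrist",(166.4,154.9),.059,P)
print(T,t,np.linalg.norm(T-t),(T+t)/2,np.degrees(np.arctan2(*(T-t)[1::-1])))
# held part: thin hole pixel (own centroid), top of flange height relative to tcp unchanged: z_world = tcp_z -.0099+.01
w=cv2.cvtColor(cv2.imread("pics/w3.png"),6)
s=(w[185:228,300:345]<90).astype(np.uint8);k,l,st,ce=cv2.connectedComponentsWithStats(s)
i=1+np.argmax(st[1:,4]);px=[185+ce[i][1],300+ce[i][0]]
h=at("wrist",px,P[1][2]+.0001,P);print(st[i],px,"hole in tool",(P[0].T@(h-P[1])*1000).round(2))
for r,q in((171,239),(171.5,404)):print("corner in tool",(P[0].T@(at("wrist",(r,q),P[1][2]+.0001,P)-P[1])*1000).round(2))
go(.5,.05,.12,200)
```

```text
[0.53639505 0.06068949 0.059     ] [0.44945843 0.02940198 0.059     ] 0.09239525612381214 [0.49292674 0.04504573 0.059     ] 19.79323443019139
[ 10   9  24  23 421] [np.float64(204.73871733966746), np.float64(321.6698337292162)] hole in tool [45.48  0.19 -0.09]
corner in tool [ 59.1  -31.81  -0.09]
corner in tool [58.89 32.09 -0.08]
shift [-0.0201 -0.6629  0.3956] turn 0.0032 | now [0.4503 0.173  0.1991] yaw -159.71 tilt 0.01 q6 0.01
```

```bash
python3 -c "
from h import *
go(.4922,.0448,.085,199.8)"
```

```text
shift [ 0.0254 -0.6738  0.5706] turn 0.0055 | now [0.4503 0.173  0.1991] yaw -159.71 tilt 0.01 q6 0.01
```

send_rows(plan="0.025 -0.25 0 0.005;0.025 -0.5 0 0.005;0.025 -0.674 0 0.005;0.025 -0.674 0.15 0.005;0.025 -0.674 0.3 0.005;0.025 -0.674 0.45 0.005;0.025 -0.674 0.57 0.005;0.025 -0.674 0.57 0.005;0.025 -0.674 0.57 0.005")

```text
t: 8.4
ee_pos: [0.4924, 0.0448, 0.0857]
tool_rot: [-0.0, -0.173, 0.985, 0.0]
wrist_force: [-0.1, -1.1, 0.3]
finger_gap: 0.357
finger_force: 61.1
```

Run:
```python
from h import *
go(.4922,.0448,.085,199.8)
P=pose();w=ctrl.read_camera("wrist");cv2.imwrite("pics/w4.png",w)
r,q=map(int,proj([.4495,.0294,.059],P));print(r,q,proj([.5364,.0607,.059],P))
side=ctrl.read_camera("side")
v=cv2.resize(w[140:300,220:420],(500,400),interpolation=cv2.INTER_CUBIC)
s=cv2.resize(side[190:270,310:390],(300,300),interpolation=cv2.INTER_CUBIC)
o=np.zeros((400,800,3),np.uint8);o[:,:500]=v;o[:300,500:]=s;cv2.imwrite("pics/d.png",o)
```

```text
shift [0.001  0.0004 0.0036] turn 0.0008 | now [0.4924 0.0448 0.0857] yaw -160.13 tilt 0.02 q6 -0.26
192 321 [np.float64(361.6007246529336), np.float64(321.1334147191018)]
```

View pics/d.png

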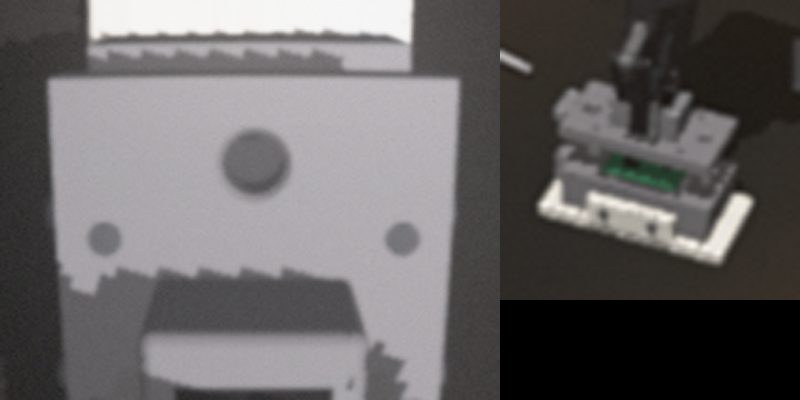

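The held part sits over the front half. The rim is centred under the flange, and the side crop shows nose over nose. I lower it slowly, watching the force.

send_rows(plan="0.001 0 0.03 0;0.001 0 0.06 0;0.001 0 0.075 0;0.001 0 0.09 0;0.001 0 0.1 0;0.001 0 0.11 0;0.001 0 0.11 0")

```text
t: 9.2
ee_pos: [0.4915, 0.0443, 0.0628]
tool_rot: [-0.001, -0.173, 0.985, -0.0]
wrist_force: [-2.1, -1.9, -2.8]
finger_gap: 0.364
finger_force: 61.1
```

```bash
python3 -c "
from h import *
s=ctrl.sense();print(s['wrist_force'],s['ft_torque'])
go(.4922,.0448,.055,199.8)"
```

```text
[-2.08971334 -1.86818585 -2.75063446] [-0.46166949  0.34672195 -0.0100353 ]
shift [-0.0041  0.0011  0.039 ] turn 0.0009 | now [0.4915 0.0443 0.0628] yaw -160.12 tilt 0.1 q6 -0.26
```

send_rows(plan="0.005 0 0.01 0;0.005 0 0.02 0;0.005 0 0.025 0;0.005 0 0.03 0;0.005 0 0.035 0;0.005 0 0.035 0")

```text
t: 9.8
ee_pos: [0.4914, 0.0443, 0.057]
tool_rot: [0.0, -0.173, 0.985, -0.0]
wrist_force: [-3.9, -1.9, 7.3]
finger_gap: 0.37
finger_force: 62.1
```

```bash
python3 -c "
from h import *
s=ctrl.sense();print(s['wrist_force'],s['ft_torque'])
go(.4922,.0448,.055,199.8)"
```

```text
[-3.90626958 -1.9087642   7.26703452] [-0.33384691  0.85015315  0.08488279]
shift [-0.0048  0.0009  0.0101] turn 0.001 | now [0.4914 0.0443 0.057 ] yaw -160.11 tilt 0.04 q6 -0.26
```

send_rows(plan="0.004 0 0.005 0;0.004 0 0.01 0;0.004 0 0.014 0;0.004 0 0.014 0;0.004 0 0.014 0")

```text
t: 10.3
ee_pos: [0.4913, 0.0443, 0.0549]
tool_rot: [0.001, -0.173, 0.985, 0.0]
wrist_force: [-3.5, -1.2, 9.4]
finger_gap: 0.365
finger_force: 62.6
```

send_rows(plan="0 0 0.003 0;0 0 0.006 0;0 0 0.008 0;0 0 0.008 0")

```text
t: 10.7
ee_pos: [0.4914, 0.0443, 0.0549]
tool_rot: [0.002, -0.173, 0.985, 0.0]
wrist_force: [-7.9, -1.7, 22.1]
finger_gap: 0.365
finger_force: 64.2
```

send_rows(plan="0.002 0 0.002 0;0.002 0 0.003 0;0.002 0 0.003 0;0.002 0 0.003 0;0.002 0 0.003 0;0.002 0 0.003 0")

```text
t: 11.3
ee_pos: [0.4914, 0.0443, 0.0549]
tool_rot: [0.002, -0.173, 0.985, 0.0]
wrist_force: [-9.1, -0.8, 26.2]
finger_gap: 0.363
finger_force: 64.6
```

Run:
```python
from h import *
s=ctrl.sense();print(s['wrist_force'],s['ft_torque'],s['finger_force'])
go(.4922,.0448,.055,199.8)
w=ctrl.read_camera("wrist");side=ctrl.read_camera("side")
o=np.zeros((400,800,3),np.uint8);o[:,:400]=cv2.resize(w[120:440,160:480],(400,400));o[:,400:]=cv2.resize(side[190:270,310:390],(400,400),interpolation=cv2.INTER_CUBIC);cv2.imwrite("pics/e.png",o)
```

```text
[-9.14576781 -0.79598535 26.20379596] [-0.17943794  2.10430244  0.0261659 ] 64.60218071937561
shift [-0.0046  0.0011 -0.0007] turn 0.0011 | now [0.4914 0.0443 0.0549] yaw -160.1 tilt 0.25 q6 -0.26
```

View pics/e.png

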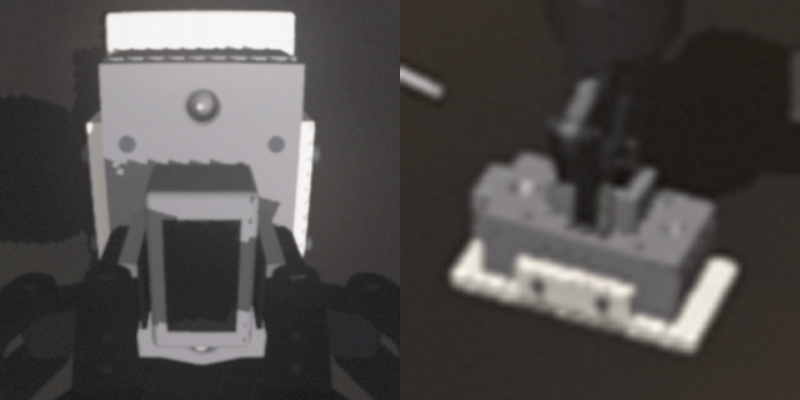

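The picture shows both dowel tips through their holes, the halves shut with no gap, and nose over nose. The press is a steady 26 N and the grip still holds, so I hand it in.

```bash
python3 -c "
from rig import ctrl
print(ctrl.job_done())"
```

```text
the job is handed in; nothing more can be done
None
```

The back half is on both dowels, nose over nose, pressed shut with about 26 N and still gripped; the job was handed in at about 11 s, and no verdict was returned.

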